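# Check the goldsmith's balance with the 500 g weight and put in its draught panel

## Task

Check the gold balance: take the large steel check weight from the clay board and set it gently, upright, inside the circle marked at the middle of the sprung pan, without knocking the canopy that hangs over the back of the pan. After letting go of it, lift the green draught panel from its wooden stand and slide it fully home, upright, in the slot along the balance's front. Leave the other things as they are.

Things in the scene. Friction and masses are not known exactly. Their poses are not given: they have to be found in the camera images.
- balance: White bench balance, fixed, 240 x 190 mm, its top 52 mm above the bench. Origin on the bench under the pan's centre; x points to the back (away from the robot), y to its left, z up. Its front is a grey sill (36 mm in x, 150 mm in y, top at z = 50 mm) whose middle is at x = -95 mm, with the open-topped slot in it.
- canopy: Clear roof with a black front edge over the back half of the pan; origin and axes as the balance. It covers x 8 to 116, y -87 to 87, z 203 to 214 mm; two 12 mm posts at x = 108, y = +-76 mm. An upright gripper at the pan centre strikes its edge: lean the tool 25 to 45 degrees, wrist towards the front (-x), fingers pointing down and back. Pushing it with over 8 N is a fault.
- pan_centre (a point): Centre of the top face of the round steel pan (diameter 100 mm, 4 mm thick), 70 mm above the bench when empty, marked by a black circle of 54 mm diameter; it goes down with the pan.
- pan (a joint): How far the pan is pressed down from empty, m (0 empty, stop at 0.014). Spring of 800 N/m with damping: the large weight at rest presses it down 6 mm. Over 11 mm counts as slammed or overloaded.
- weight_large: The large (500 g) steel check weight: cylinder 40 mm in diameter and 45 mm high with a knob of 25 mm above it, 60 mm high in all. Origin at the centre of its underside, z up. Stands on the clay board.
- board: Fixed fired-clay board, 180 x 180 x 8 mm, on which the three check weights stand in no fixed order; origin at the centre of its underside.
- panel: Draught panel of green clear plastic with an orange bar along the middle of its top: 120 mm wide (its y), 125 mm tall (z), 6 mm thick (x), about 110 g; the bar is 60 mm long (y), 12 mm thick (x), at heights 111 to 125 mm. Origin at the centre of the lower edge. Starts upright in the wooden stand, 20 mm deep in its slot. Its two faces are alike.
- stand: Fixed wooden block 50 (x) x 160 (y) x 30 mm with a slot on top, 128 mm long, 8.5 mm wide and 20 mm deep; origin at the centre of its underside. Holds the panel at the start.
- slot_floor (a point): Centre of the floor of the slot in the balance's front sill, 30 mm above the bench; axes as the balance's. The slot is 128 mm long (y), 8.5 mm wide (x), 20 mm deep, its mouth at 50 mm above the bench with a 3 mm chamfer. The panel is home when its lower edge rests on this floor.
- weight_medium: The 200 g steel check weight, 29 mm in diameter, 45 mm high; not needed. Origin at the centre of its underside.
- weight_small: The 100 g steel check weight, 23 mm in diameter, 36 mm high; not needed. Origin at the centre of its underside.
- jar: Amber jar with a blue lid, 56 mm in diameter, 70 mm high; not needed. Origin at the centre of its underside.
- gem_bowl: White bowl, 80 mm across, 30 mm high; not needed. Origin at the centre of its underside.
- hammer: Hammer with a wooden handle, 220 mm long, lying on the bench behind the clay board; not needed.
Things that resemble listed ones, but are neither listed nor needed, are in the scene too. Of the things that look like the panel, the largest one is meant.

How it is judged:
By the outcome, as a careful person would: the job done as asked, in the order asked, and still so for the second after the job is handed in, with the robot touching nothing.
It also fails if it takes over 70 s, if anything falls off the work surface, if the arm or the gripper's body presses on something with over 40 N, if the wrist force passes 120 N, or if a joint passes its speed limit or range.

## Robot

A 6-joint arm with a two-finger parallel gripper is mounted at the origin on the work surface. World frame = base frame: x ahead of the robot, y to its left, z up, the work surface at z = 0. Lengths are in m, angles in rad, forces in N, time in s.
With the tool pointing down it reaches from about 0.4 to 0.925 m from the base axis. Payload 3.4 kg.
Tool frame: the origin (TCP) lies between the finger pads; the fingertips stand 22 mm ahead of it and the grasp point (between the pads) lies 3 mm ahead of it; z points along the fingers, y is the direction in which the jaws open and shut (so a half turn about z gives the same grasp; the last joint's range is limited). The gripper opens to 85 mm and grips with 20 to 120 N. Pads are 22 mm wide; open, the fingers measure 114 mm over their backs; the gripper's body (76 mm by 85 mm) begins 54 mm behind the grasp point. The pads swing forward as they close: fully open they stand 13 mm farther back than shut.
Start: joints at [1.117, 0.307, 1.506, -0, 1.328, -0.073], TCP at [0.214, 0.534, 0.253] pointing down, gripper open.
Joint ranges: [-3.12, 3.12], [-1.05, 2.28], [0.14, 2.33], [-1.42, 4.57], [0.1, 2.73], [-2.68, 2.68]. Speed limits (rad/s): [2.57, 2.57, 3.14, 3.14, 3.14, 3.14].

## Interface

Orientations are given as a unit quaternion [w, x, y, z].
In Python, from station import r, imaging gives the robot as it stands.
- The arm moves only by the tool step_arm, never from a script. Its argument "targets" is a list that holds one entry, the list of rows, each a list of 7 numbers: the turn, a rotation vector about the tool's x, y, z in rad, then the shift along the tool's x, y, z in m, then the closure, from -1 (fully open) to 1 (shut). A call has 1 to 8 rows; each row is the pose to reach, as a shift and turn from the pose measured when the call began, along the tool's axes at that moment; what a row does not reach only later rows make up. A row lasts 1/10 s, in which the tool goes at most 50 mm and 8.59 degrees, less where a joint would pass 70% of its speed; a pose out of reach is approached as far as the arm can. A call with a gripper value outside its range is refused whole. The fingers move at their own pace and stop on an object; the grip force is fixed at half the most. Time passes only in rows, so rows that repeat a pose let the fingers close. It gives the time, the measured TCP pose, the force and the opening at its end, in the units of the state.
- r.state(): the state, without advancing time (a new reading comes with each control period).
- imaging.read_camera(name): name is "side" or "top"; returns a dict with "image" (480x640x3 uint8, blue, green, red), "fx", "fy", "cx", "cy" (pixels), "camera_from_world" (4x4, takes a point from world to camera coordinates). Camera axes: x right, y up, looking along -z (the intrinsics and any distortion apply to the point x, -y, -z); pixel columns grow to the right and rows downward; lengths in m; the calibration is good to about 2 mm. A picture is of the moment at which its call begins. There is no depth.
- r.close_job(): hands the job in, once; it reports no verdict.
Trained networks look in the newest picture that a camera, given by its name, has taken for a name from the list of things; names that differ only in an ending like _2 or _b are one class to them, and where a whole thing is asked for, a point or a joint stands for the part that bears it (a point fixed in the world has none). Each returns a list of dicts, best first, with "conf" (0 to 1); they miss things now and then, are a little off and sometimes report something else, mostly with a low value. They report only what shows in the picture. A call takes as long as a camera call. They do not tell look-alikes from the thing itself.
- imaging.trace(camera, label): "region" (480x640 bool, what is visible of it) and "extent" ([left, top, right, bottom] in pixels, round what is visible of it).
The state is a dict: "t": time; "joints": joint angles; "joint_vel": joint speeds; "joint_torque": joint torques, N m; "tool_pos": TCP position; "orientation": TCP orientation; "contact_force": force on the tool from outside, world axes, zero at the start; "moment": the same for the moment, N m; "opening": finger opening in m.
Only numpy, scipy, OpenCV 4.12 (cv2) and the standard library are available. Lean on these libraries where they do the work, as an engineer would, in place of code of your own. Each camera call takes 0.05 s, during which the arm holds its last target. There are 200 camera calls.

## Working session

There is one attempt and no reset: what is moved stays moved. The work goes in short steps, Python scripts to look and compute and a tool call to move; the robot and the scene stay as the last step left them, time stands still between calls to the robot, and variables do not carry over. Pictures are saved under pics/ and viewed, about 8 in all and at most 12, crops included, and the job is handed in when it is done.

Besides the shell and the picture viewer there is one more tool, called after ">>>" as a command line: name --argument value ..., lists and objects as JSON in quotes. step_arm: Moves the arm, as the interface text tells. Its arguments: {"type":"object","properties":{"targets":{"type":"array"}},"required":["targets"]}

```bash
ls; mkdir -p pics
python3 - <<'E'
from station import r, imaging
import cv2, numpy as np
print(r.state())
for c in ("top","side"):
    d=imaging.read_camera(c); cv2.imwrite(f"pics/{c}0.png",d["image"])
    print(c,d["fx"],d["fy"],d["cx"],d["cy"],np.round(d["camera_from_world"],4).tolist(),[k for k in d])
    for n in "balance canopy pan weight_large board panel stand weight_medium weight_small jar".split():
        for q in imaging.trace(c,n)[:3]: 
            m=cv2.moments(q["region"].astype(np.uint8)); print(n,round(q["conf"],2),np.round(q["extent"]).tolist(),int(m["m00"]))
E
```

```text
pics
{'t': 0.0, 'joints': array([ 1.11651153e+00,  3.07570052e-01,  1.50771730e+00,  1.55424045e-05,
        1.32838681e+00, -7.35025861e-02]), 'joint_vel': array([0.00022081, 0.00020141, 0.00083669, 0.00078581, 0.00151332,
       0.00027138]), 'joint_torque': array([-3.43658030e-04, -4.57543588e+01, -2.51917076e+01,  1.55004186e-04,
        1.29684160e-02,  5.91506875e-06]), 'tool_pos': array([0.21342005, 0.53320119, 0.25236612]), 'orientation': array([-2.78752694e-04,  1.89244683e-01,  9.81929410e-01, -1.00275753e-03]), 'contact_force': array([-0.01544365,  0.19754186,  0.79034617]), 'moment': array([-0.04394528, -0.02125425,  0.02904766]), 'opening': 0.0852082667420629}
top 481.57083969012916 481.57083969012916 319.35890630840385 248.77873364617287 [[0.0202, -0.9998, -0.0001, -0.0289], [0.9979, 0.0201, 0.0615, -0.5657], [-0.0615, -0.0013, 0.9981, -0.9445], [0.0, 0.0, 0.0, 1.0]] ['image', 'fx', 'fy', 'cx', 'cy', 'camera_from_world']
balance 0.8 [268.0, 144.0, 383.0, 295.0] 13601
canopy 0.71 [264.0, 145.0, 380.0, 225.0] 7121
pan 0.78 [296.0, 216.0, 345.0, 260.0] 1750
weight_large 0.
[... 555 characters left out ...]
674], [0.1011, 0.489, 0.8664, -0.1194], [-0.1632, -0.8509, 0.4993, -0.9865], [0.0, 0.0, 0.0, 1.0]] ['image', 'fx', 'fy', 'cx', 'cy', 'camera_from_world']
balance 0.66 [276.0, 153.0, 403.0, 292.0] 9825
canopy 0.76 [332.0, 156.0, 403.0, 265.0] 2802
pan 0.61 [309.0, 224.0, 358.0, 250.0] 1013
weight_large 0.84 [280.0, 186.0, 300.0, 214.0] 396
board 0.77 [232.0, 185.0, 311.0, 227.0] 1856
board 0.62 [245.0, 189.0, 251.0, 200.0] 100
panel 0.94 [354.0, 327.0, 402.0, 398.0] 2176
panel 0.76 [201.0, 333.0, 253.0, 421.0] 2310
panel 0.58 [299.0, 304.0, 317.0, 413.0] 1274
stand 0.68 [285.0, 348.0, 332.0, 417.0] 1421
weight_small 0.6 [246.0, 190.0, 252.0, 202.0] 99
jar 0.8 [409.0, 292.0, 444.0, 345.0] 1443
```

Run:
```python
import cv2
a=cv2.imread("pics/top0.png")[120:420,80:600]
cv2.imwrite("pics/topc.png",cv2.resize(a,(800,462),interpolation=cv2.INTER_CUBIC))
b=cv2.imread("pics/side0.png")[140:440,180:480]
cv2.imwrite("pics/sidec.png",cv2.resize(b,(600,600),interpolation=cv2.INTER_CUBIC))
```

```text
(no output)
```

View pics/topc.png

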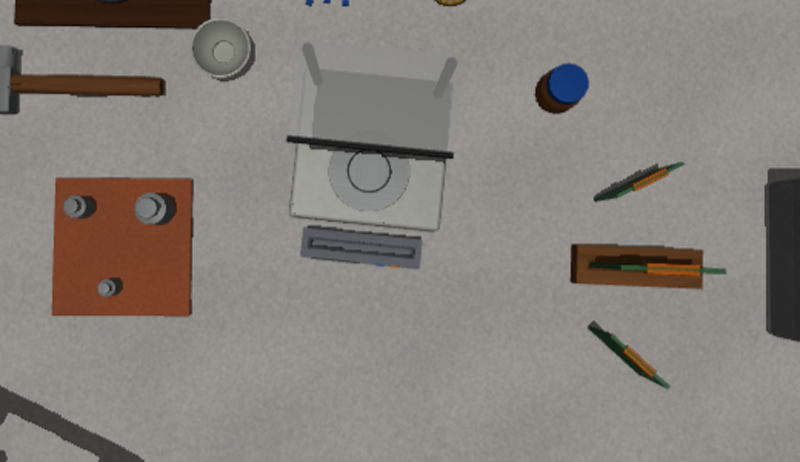

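View pics/sidec.png

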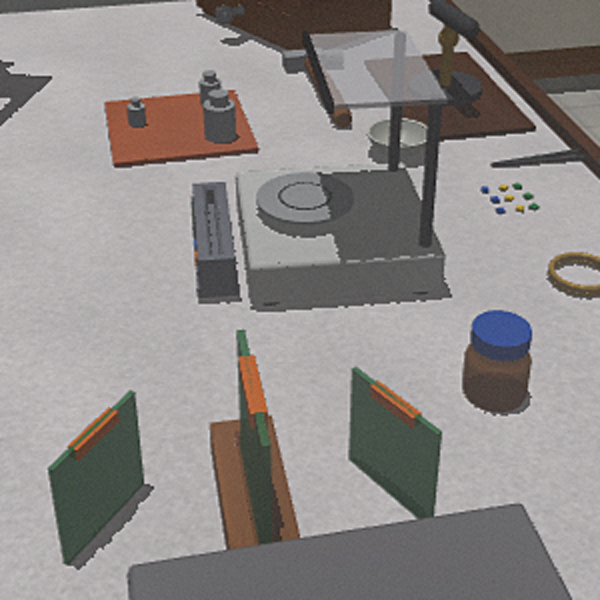

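```bash
cat > h.py <<'E'
import numpy as np, cv2, json
from scipy.optimize import minimize
CAM={"top":(481.57083969012916,319.35890630840385,248.77873364617287,[[0.0202,-0.9998,-0.0001,-0.0289],[0.9979,0.0201,0.0615,-0.5657],[-0.0615,-0.0013,0.9981,-0.9445]]),
"side":(507.7680036035223,321.67079359407114,234.43936209491415,[[0.9814,-0.1919,-0.0063,-0.5674],[0.1011,0.489,0.8664,-0.1194],[-0.1632,-0.8509,0.4993,-0.9865]])}
def proj(c,P):
    f,cx,cy,T=CAM[c]; T=np.array(T); q=np.atleast_2d(P)@T[:,:3].T+T[:,3]
    return np.c_[cx+f*q[:,0]/-q[:,2], cy-f*q[:,1]/-q[:,2]]
def unproj(c,u,v,z):
    f,cx,cy,T=CAM[c]; T=np.array(T); U,_,Vt=np.linalg.svd(T[:,:3]); R=U@Vt
    o=-R.T@T[:,3]; d=R.T@np.array([(u-cx)/f,-(v-cy)/f,-1]); return o+d*(z-o[2])/d[2]
def place(P,x,y,a,z=0):
    c,s=np.cos(a),np.sin(a); return np.c_[x+c*P[:,0]-s*P[:,1],y+s*P[:,0]+c*P[:,1],z+P[:,2]]
def box(x0,x1,y0,y1,z0,z1): return np.array([[x,y,z] for x in(x0,x1) for y in(y0,y1) for z in(z0,z1)])
def cyl(d,z0,z1,n=32):
    t=np.linspace(0,2*np.pi,n); return np.vstack([np.c_[d/2*np.cos(t),d/2*np.sin(t),0*t+z] for z in(z0,z1)])
def mask(c,parts,S=4):
    m=np.zeros((480*S,640*S),np.uint8)
    for P in parts:
        h=cv2.convexHull(proj(c,P).astype(np.float32)); cv2.fillConvexPoly(m,np.round((h+.5)*S-.5).astype(np.int32),1)
    return m.astype(bool)
def fit(regs,parts,x0,z=0,yaw=True,S=4):
    R={c:cv2.resize(g.astype(np.uint8),None,fx=S,fy=S,interpolation=cv2.INTER_NEAREST)>0 for c,g in regs.items()}
    def cost(p):
        a=p[2] if yaw else 0; e=0
        for c in R:
            m=mask(c,[place(P,p[0],p[1],a,z) for P in parts],S); e+=1-(m&R[c]).sum()/(m|R[c]).sum()
        return e
    n=3 if yaw else 2; st=np.array(x0[:n],float)
    sim=np.vstack([st]+[st+d for d in np.diag([.008,.008,.08][:n])])
    o=minimize(cost,st,method="Nelder-Mead",options=dict(initial_simplex=sim,xatol=1e-4,fatol=1e-4)); return o.x,o.fun
E
python3 - <<'E'
from h import *
from station import r, imaging
from scipy.spatial.transform import Rotation as Ro
im={c:cv2.imread(f"pics/{c}0.png") for c in("top","side")}
for c in im: imaging.read_camera(c)
W=[cyl(.040,0,.045),cyl(.02,.045,.06)]
t={c:imaging.trace(c,"weight_large")[0]["region"] for c in im}
for cs in (["top","side"],["top"],["side"]):
    print("weight",cs,fit({c:t[c] for c in cs},W,unproj("top",184,256,.03),z=.008,yaw=False))
P=[box(-.003,.003,-.06,.06,.0,.125),box(-.006,.006,-.03,.03,.111,.125)]
St=[box(-.025,.025,-.08,.08,0,.03)]
ts=imaging.trace("side","panel"); tt=imaging.trace("top","panel")
sd=[q for q in ts if 290<np.mean(q["extent"][::2])<320]; tp=[q for q in tt if 280<np.mean(q["extent"][1::2])<310]
print(len(sd),len(tp))
for z in (.01,): print("panel top", fit({"top":tp[0]["region"]},P,[.45,-.36,0],z=z))
st={c:imaging.trace(c,"stand")[0]["region"] for c in im}
# union of panel+stand
print("stand+panel",fit({"top":st["top"]|tp[0]["region"],"side":st["side"]|sd[0]["region"]},St+[p+[0,0,.01] for p in P],[.45,-.36,0]))
B=[box(-.059,.131,-.12,.12,0,.052)]
print("circle",unproj("top",319.9,231.2,.07))
for c,(x0,x1,y0,y1) in {"top":(262,372,190,300),"side":(270,360,215,295)}.items():
    k=im[c][y0:y1,x0:x1]; im[c]=cv2.resize(k,(396,int(396*(y1-y0)/(x1-x0))),interpolation=cv2.INTER_NEAREST)
h=max(i.shape[0] for i in im.values())
cv2.imwrite("pics/comp.png",np.hstack([cv2.copyMakeBorder(i,0,h-i.shape[0],0,4,0) for i in im.values()]))
E
```

```text
weight ['top', 'side'] (array([0.54584809, 0.25560132]), np.float64(1.052645128073111))
weight ['top'] (array([0.54584809, 0.25560132]), np.float64(0.05264512807311106))
weight ['side'] (array([0.54577005, 0.24874421]), np.float64(1.0))
1 1
panel top (array([ 0.45, -0.36,  0.  ]), np.float64(1.0))
stand+panel (array([ 0.48633027, -0.36350029, -0.02126989]), np.float64(0.4394894310343117))
circle [ 0.59626907 -0.01790588  0.07      ]
```

View pics/comp.png

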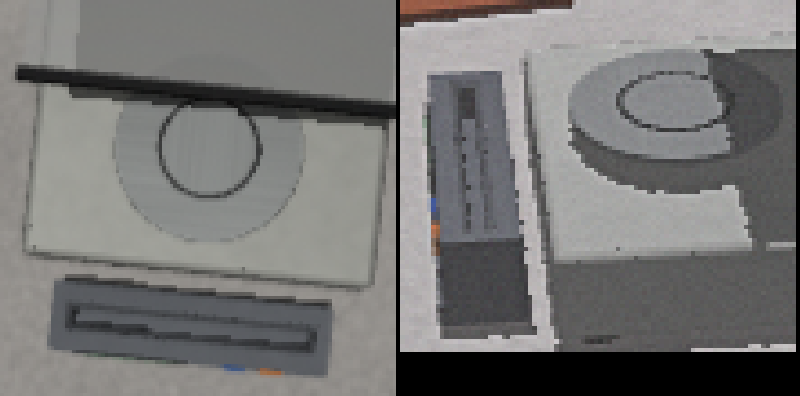

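```bash
cat > m.py <<'E'
from h import *
from station import r, imaging
im={c:imaging.read_camera(c)["image"] for c in("top","side")}
def near(c,n,P):
    u=proj(c,P)[0]; L=imaging.trace(c,n)
    L=[q for q in L if np.hypot(*(np.array([sum(q["extent"][::2])/2,sum(q["extent"][1::2])/2])-u))<14]; return L[0]["region"] if L else None
W=[cyl(.040,0,.045),cyl(.02,.045,.06)]
t={c:near(c,"weight_large",[.546,.2556,.03]) for c in im}; t={c:v for c,v in t.items() if v is not None}
for cs in [list(t)]+[[c] for c in t]: print("weight",cs,fit({c:t[c] for c in cs},W,[.546,.2556],z=.008,yaw=False))
P=[box(-.003,.003,-.06,.06,.0,.125),box(-.006,.006,-.03,.03,.111,.125)]
p0=unproj("top",506,295.5,.135); p0[2]=-.05
# orange bar and green by colour
hsv={c:cv2.cvtColor(im[c],cv2.COLOR_BGR2HSV) for c in im}
for c,roi in {"top":(455,550,275,310),"side":(290,325,300,420)}.items():
    m=(cv2.inRange(hsv[c],(8,170,120),(18,255,255))>0); k=np.zeros_like(m); k[roi[2]:roi[3],roi[0]:roi[1]]=1; m&=k
    ys,xs=np.nonzero(m); print(c,"orange",m.sum(),xs.min(),xs.max(),ys.min(),ys.max(),hsv[c][int(np.median(ys)),int(np.median(xs))])
R={c:near(c,"panel",[p0[0],p0[1],.13 if c=="top" else .07]) for c in im}
R={c:v for c,v in R.items() if v is not None}
for c in R:
    ys,xs=np.nonzero(R[c]); print(c,xs.min(),xs.max(),ys.min(),ys.max(),R[c].sum())
Pv=[P[0]*1,P[1]*1]; Pv[0]=box(-.003,.003,-.06,.06,.02,.125)
for cs in [list(R)]+[[c] for c in R]: print("panel",cs,fit({c:R[c] for c in cs},Pv,p0,z=.01))
sil={}
for c,(x0,x1,y0,y1) in {"top":(272,358,264,296),"side":(274,302,228,294)}.items():
    g=im[c].max(2); m=np.zeros((480,640),np.uint8); m[y0:y1,x0:x1]=g[y0:y1,x0:x1]<125
    n,l,s,_=cv2.connectedComponentsWithStats(m); i=1+s[1:,4].argmax(); m=cv2.morphologyEx((l==i).astype(np.uint8),cv2.MORPH_CLOSE,np.ones((5,5))); sil[c]=m>0; print("sill",c,s[i])
S=[box(-.113,-.077,-.075,.075,0,.05)]
for cs in [list(sil)]+[[c] for c in sil]: print("balance",cs,fit({c:sil[c] for c in cs},S,[.596,-.018,-.05]))
# circle in the pan
m=(im["top"].max(2)<75)[205:250,295:345].astype(np.uint8)
n,l,s,ce=cv2.connectedComponentsWithStats(m)
print(s,np.round(ce,1).tolist())
cs,_=cv2.findContours(255*(1-m)[11:,10:40].copy(),cv2.RETR_LIST,cv2.CHAIN_APPROX_NONE)
for k in cs:
    if 150<cv2.contourArea(k)<800: e=cv2.fitEllipse(k); print("circ",e,unproj("top",e[0][0]+305,e[0][1]+216,.07))
print("balance-detect", fit({"top":near("top","stand",[p0[0],p0[1],.03])},[box(-.025,.025,-.08,.08,0,.03)],p0))
E
python3 m.py
```

```text
weight ['top'] (array([0.54706954, 0.25528757]), np.float64(0.07587496660432813))
weight ['top'] (array([0.54706954, 0.25528757]), np.float64(0.07587496660432813))
top orange 161 501 534 291 298 [ 17 191 119]
side orange 155 300 312 318 346 [ 11 169 177]
top 463 551 289 299 492
panel ['top'] (array([ 0.48628844, -0.36352009, -0.01542019]), np.float64(0.13190924450881003))
panel ['top'] (array([ 0.48628844, -0.36352009, -0.01542019]), np.float64(0.13190924450881003))
sill top [ 275  266   80   29 1687]
sill side [ 276  231   25   61 1162]
balance ['top', 'side'] (array([ 0.597085  , -0.01491889, -0.06018076]), np.float64(0.20027712639007522))
balance ['top'] (array([ 0.59806577, -0.01673102, -0.07726361]), np.float64(0.12216977653219263))
balance ['side'] (array([ 0.59598908, -0.01728332, -0.06305708]), np.float64(0.06314426314426314))
[[   0    0   50   45 1857]
 [   0    6   50   32  367]
 [  11   17    4   12   13]
 [  12   31    1    1    1]
 [  13   33    2    2    2]
 [  16   36    2    2    2]
 [  19   38    1    1    1]
 [  22   39    6    1    6]
 [  30   38    1    1    1]] [[24.4, 23.8], [25.6, 12.5], [11.6, 22.4], [12.0, 31.0], [13.5, 33.5], [16.5, 36.5], [19.0, 38.0], [24.5, 39.0], [30.0, 38.0]]
balance-detect (array([ 0.48635188, -0.36472061, -0.02173065]), np.float64(0.22241784037558687))
```

```bash
cat >> h.py <<'E'
from scipy.spatial.transform import Rotation as Ro
def rot(yaw,L):  # tool y along yawed y, z leaning by L towards yawed +x
    c,s=np.cos(yaw),np.sin(yaw); y=np.array([-s,c,0]); z=np.array([np.sin(L)*c,np.sin(L)*s,-np.cos(L)])
    return Ro.from_matrix(np.c_[np.cross(y,z),y,z])
def cur():
    from station import r
    s=r.state(); w,x,y,z=s["orientation"]; return np.array(s["tool_pos"]),Ro.from_quat([x,y,z,w]),s
def rel(p0,R0,p,R):
    v=(R0.inv()*R).as_rotvec(); t=R0.inv().apply(np.array(p)-p0); return np.round(np.r_[v,t],4).tolist()
def plan(poses):
    p,R,_=cur()
    for q,Q in poses: print(rel(p,R,q,Q), "dist",round(np.linalg.norm(q-p),3),"ang",round(np.degrees((R.inv()*Q).magnitude()),1)); p,R=q,Q
E
python3 - <<'E'
from h import *
print("small",unproj("top",154,305,.03),"med",unproj("top",131,253,.035))
print("slot", unproj("top",262+68/3.6-.5,190+317/3.6-.5,.049),unproj("top",262+316/3.6-.5,190+341/3.6-.5,.049))
print("circle",unproj("top",319.8,230.3,.07))
R=rot(-.07,np.radians(38)); z=R.apply([0,0,1]); print(z,R.as_matrix().round(3).tolist())
G=np.array([.5465,.2554,.008+.031]); T=G-.003*z
plan([(T+[0,0,.11],R),(T,R)])
p,R0,_=cur(); print(p)
E
```

```text
small [0.44864121 0.3038549  0.03      ] med [0.54935273 0.3514069  0.035     ]
slot [0.50722992 0.05634271 0.049     ] [ 0.49710873 -0.07642632  0.049     ]
circle [ 0.59797525 -0.01768229  0.07      ]
[ 0.61415372 -0.04306112 -0.78801075] [[-0.786, 0.07, 0.614], [0.055, 0.998, -0.043], [-0.616, 0.0, -0.788]]
[-0.1031, -0.6578, -0.2993, -0.4107, -0.1353, 0.1019] dist 0.444 ang 41.8
[0.0, 0.0, 0.0, 0.0677, -0.0, 0.0867] dist 0.11 ang 0.0
[0.21370755 0.53379587 0.25329396]
```

>>> step_arm --targets '[[[-0.013,-0.082,-0.037,-0.046,-0.015,0.011,-1],[-0.026,-0.164,-0.075,-0.092,-0.03,0.023,-1],[-0.039,-0.247,-0.112,-0.139,-0.046,0.034,-1],[-0.052,-0.329,-0.15,-0.185,-0.061,0.046,-1],[-0.065,-0.411,-0.187,-0.231,-0.076,0.057,-1],[-0.077,-0.493,-0.224,-0.277,-0.092,0.069,-1],[-0.09,-0.576,-0.262,-0.323,-0.107,0.08,-1],[-0.103,-0.658,-0.299,-0.37,-0.122,0.092,-1]]]'

```text
t: 2.65
tool_pos: [0.507, 0.2869, 0.1639]
orientation: [0.322, 0.037, 0.946, -0.012]
contact_force: [2.5, -1.4, 0.5]
opening: 0.0855
```

Run:
```python
from h import *
R=rot(-.07,np.radians(38)); z=R.apply([0,0,1])
G=np.array([.5465,.2554,.008+.031]); T=G-.003*z
plan([(T+[0,0,.11],R),(T,R)])
p,R0,s=cur(); print(p,s["joints"],s["contact_force"])
```

```text
[-0.0033, -0.0078, -0.0065, -0.024, -0.0284, 0.0343] dist 0.051 ang 0.6
[0.0, 0.0, 0.0, 0.0677, -0.0, 0.0867] dist 0.11 ang 0.0
[0.50698866 0.28691186 0.1639499 ] [ 0.69908115  0.30799869  2.02864871 -1.00698347  0.5285609   0.0300002 ] [ 2.50155749 -1.43735557  0.53462334]
```

>>> step_arm --targets '[[[-0.003,-0.008,-0.006,-0.012,-0.014,0.017,-1],[-0.003,-0.008,-0.006,-0.024,-0.028,0.034,-1],[-0.003,-0.008,-0.006,-0.01,-0.028,0.052,-1],[-0.003,-0.008,-0.006,0.006,-0.028,0.072,-1],[-0.003,-0.008,-0.006,0.02,-0.028,0.091,-1],[-0.003,-0.008,-0.006,0.034,-0.028,0.109,-1],[-0.003,-0.008,-0.006,0.044,-0.028,0.121,-1],[-0.003,-0.008,-0.006,0.044,-0.028,0.121,-1]]]'

```text
t: 3.45
tool_pos: [0.5504, 0.2681, 0.0606]
orientation: [0.307, 0.037, 0.951, -0.021]
contact_force: [-0.3, 0.2, 0.1]
opening: 0.085
```

Run:
```python
from h import *
from station import imaging
R=rot(-.07,np.radians(38)); z=R.apply([0,0,1])
G=np.array([.5465,.2554,.008+.031]); T=G-.003*z
plan([(T,R)])
p,R0,s=cur(); print(p,s["joints"],s["contact_force"])
a=imaging.read_camera("top")["image"][200:330,110:260]; b=imaging.read_camera("side")["image"][120:250,220:370]
cv2.imwrite("pics/g1.png",cv2.resize(np.hstack([a,b]),(800,347),interpolation=cv2.INTER_CUBIC))
```

```text
[-0.0207, -0.0375, 0.0, 0.0152, -0.0127, 0.013] dist 0.024 ang 2.5
[0.55041005 0.26807558 0.06064808] [ 0.602001    0.51722648  2.06073228 -1.42350611  0.39507595  0.41821947] [-0.29793011  0.19514977  0.13224123]
```

View pics/g1.png

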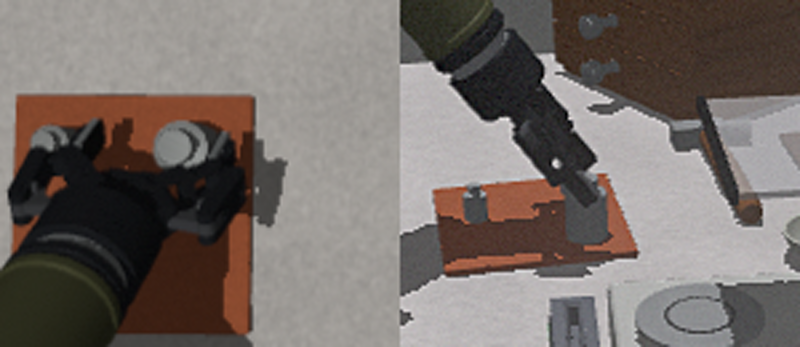

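Run:
```python
from h import *
p,R0,s=cur()
R=rot(.436,np.radians(38)); z=R.apply([0,0,1])
G=np.array([.5465,.2554,.008+.031]); T=G-.003*z
print(rel(p,R0,p+[0,0,.06],R0), rel(p,R0,T+[0,0,.09],R)); plan([(T+[0,0,.09],R),(T,R)])
```

```text
[0.0, 0.0, 0.0, -0.0352, -0.001, -0.0486] [-0.3245, -0.0396, -0.4049, -0.0372, -0.0145, -0.0586]
[-0.3245, -0.0396, -0.4049, -0.0372, -0.0145, -0.0586] dist 0.071 ang 29.8
[0.0, 0.0, 0.0, 0.0554, 0.0, 0.0709] dist 0.09 ang 0.0
```

>>> step_arm --targets '[[[0,0,0,-0.018,0,-0.024,-1],[0,0,0,-0.035,-0.001,-0.049,-1],[-0.08,-0.01,-0.1,-0.037,-0.005,-0.052,-1],[-0.16,-0.02,-0.2,-0.037,-0.01,-0.055,-1],[-0.24,-0.03,-0.3,-0.037,-0.014,-0.057,-1],[-0.324,-0.04,-0.405,-0.037,-0.0145,-0.0585,-1],[-0.324,-0.04,-0.405,-0.037,-0.0145,-0.0585,-1],[-0.324,-0.04,-0.405,-0.037,-0.0145,-0.0585,-1]]]'

```text
t: 4.35
tool_pos: [0.5348, 0.2512, 0.1259]
orientation: [0.291, -0.149, 0.944, 0.041]
contact_force: [-0.4, -0.6, -0.3]
opening: 0.0854
```

Run:
```python
from h import *
p,R0,s=cur()
R=rot(.436,np.radians(38)); z=R.apply([0,0,1])
G=np.array([.5465,.2554,.008+.031]); T=G-.003*z
plan([(T+[0,0,.09],R)]); plan([(T,R)]); print(s["joints"],p)
```

```text
[-0.0811, -0.0676, -0.0975, -0.0118, 0.0002, 0.0014] dist 0.012 ang 8.2
[-0.0811, -0.0676, -0.0975, 0.0387, 0.0009, 0.0758] dist 0.085 ang 8.2
[ 0.40243334  0.33111308  2.10922856 -0.5012799   0.12270535 -1.00025095] [0.53482695 0.25119831 0.12585446]
```

```bash
cat > fk.py <<'E'
from h import *
from scipy.optimize import least_squares
D=[([1.11651153,.30757,1.5077173,1.55e-5,1.32838681,-.07350259],[.2136,.5336,.2531]),
([.69908115,.30799869,2.02864871,-1.00698347,.5285609,.0300002],[.50698866,.28691186,.1639499]),
([.602001,.51722648,2.06073228,-1.42350611,.39507595,.41821947],[.55041005,.26807558,.06064808]),
([.40243334,.33111308,2.10922856,-.5012799,.12270535,-1.00025095],[.53482695,.25119831,.12585446])]
def fk(j,k):
    E=Ro.from_euler; a1,d1,l2,e,l3,lt=k
    R=E("z",j[0]); p=np.array([0,0,d1])+R.apply([a1,0,0]); R=R*E("y",j[1]); p=p+R.apply([0,0,l2]); R=R*E("y",j[2]); p=p+R.apply([e,0,l3])
    R=R*E("z",j[3])*E("y",j[4])*E("z",j[5]); return p+R.apply([0,0,lt]),R
K=least_squares(lambda k:np.r_[np.ravel([fk(j,k)[0]-p for j,p in D]),1e-3*(k-[.05,.4,.45,0,.4,.2])],[.05,.4,.45,0,.4,.2]).x
lo=np.array([-3.12,-1.05,.14,-1.42,.1,-2.68]);hi=np.array([3.12,2.28,2.33,4.57,2.73,2.68])
Z0=fk(D[0][0],K)[1].inv()*Ro.from_quat([.189244683,.98192941,-.00100275753,-.000278752694])
def ik(p,R,j0):
    f=lambda j:np.r_[(fk(j,K)[0]-p)*10,((fk(j,K)[1]*Z0).inv()*R).as_rotvec()]
    o=least_squares(f,np.clip(j0,lo+1e-3,hi-1e-3),bounds=(lo,hi)); return o.x,np.abs(o.fun).max()
E
python3 - <<'E'
from fk import *
print(K.round(4),[np.round(fk(j,K)[0]-p,4).tolist() for j,p in D],np.degrees(Z0.as_rotvec()))
p,R0,s=cur(); print(((fk(s["joints"],K)[1]*Z0).inv()*R0).as_rotvec())
for nm,G,yaw in (("pick",np.array([.5465,.2554,.039]),.436),("pick",np.array([.5465,.2554,.039]),.2),("pan",np.array([.597,-.0177,.101]),-.03),("pan",np.array([.597,-.0177,.101]),-.075)):
  for L in (10,20,27,30,35,40,45):
    R=rot(yaw,np.radians(L)); T=G-R.apply([0,0,.003])
    for j0 in ([yaw,.4,2.1,0,.4,0],[yaw,.4,1.9,3.1,.3,-2.5]):
        j,e=ik(T,R,j0)
        if e<1e-3: print(nm,yaw,L,j.round(2))
E
```

```text
[0.0876 0.113  0.5288 0.039  0.3453 0.2406] [[0.0378, -0.0189, 0.0018], [-0.0012, 0.0043, -0.0053], [0.0023, 0.0006, 0.0043], [0.0106, -0.0344, -0.0009]] [1.75675360e-07 4.21296692e-06 9.00000006e+01]
[-4.87626921e-08 -4.48587950e-08 -1.10158816e-08]
pick 0.436 10 [ 0.44  0.55  1.88 -0.    0.54 -1.57]
pick 0.436 10 [ 0.44  0.55  1.88 -0.    0.54 -1.57]
pick 0.436 20 [ 0.44  0.52  2.   -0.    0.27 -1.57]
pick 0.436 20 [ 0.44  0.52  2.   -0.    0.27 -1.57]
pick 0.2 10 [ 0.45  0.55  1.87 -0.08  0.55 -1.25]
pick 0.2 10 [ 0.45  0.55  1.87 -0.08  0.55 -1.25]
pick 0.2 20 [ 0.47  0.52  1.99 -0.32  0.3  -1.01]
pick 0.2 20 [ 0.47  0.52  1.99 -0.32  0.3  -1.01]
pick 0.2 27 [ 0.49  0.52  2.08 -0.97  0.16 -0.35]
pick 0.2 27 [ 0.49  0.52  2.08 -0.97  0.16 -0.35]
pan -0.03 10 [-0.03  0.44  1.82 -0.    0.71 -1.57]
pan -0.03 10 [-0.03  0.44  1.82 -0.    0.71 -1.57]
pan -0.03 20 [-0.03  0.4   1.94 -0.    0.45 -1.57]
pan -0.03 20 [-0.03  0.4   1.94 -0.    0.45 -1.57]
pan -0.03 27 [-0.03  0.39  2.03 -0.    0.25 -1.57]
pan -0.03 27 [-0.03  0.39  2.03 -0.    0.25 -1.57]
pan -0.03 30 [-0.03  0.38  2.07 -0.    0.17 -1.57]
pan -0.03 30 [-0.03  0.38  2.07 -0.    0.17 -1.57]
pan -0.075 10 [-0.03  0.44  1.82 -0.01  0.71 -1.51]
pan -0.075 10 [-0.03  0.44  1.82 -0.01  0.71 -1.51]
pan -0.075 20 [-0.02  0.4   1.94 -0.04  0.45 -1.48]
pan -0.075 20 [-0.02  0.4   1.94 -0.04  0.45 -1.48]
pan -0.075 27 [-0.02  0.39  2.03 -0.1   0.25 -1.42]
pan -0.075 27 [-0.02  0.39  2.03 -0.1   0.25 -1.42]
pan -0.075 30 [-0.02  0.38  2.07 -0.17  0.17 -1.35]
pan -0.075 30 [-0.02  0.38  2.07 -0.17  0.17 -1.35]
```

```bash
python3 - <<'E'
s=open("fk.py").read()
s=s.replace("a1,d1,l2,e,l3,lt=k","a1,d1,l2,e,l3,lt,b=k").replace("R.apply([a1,0,0])","R.apply([a1,b,0])").replace(".4,.2]",".4,.2,0]")
open("fk.py","w").write(s)
E
python3 - <<'E'
from fk import *
p,R0,s=cur(); print(K.round(4),[np.round(fk(j,K)[0]-p,4).tolist() for j,p in D])
for nm,G,yaws in (("pick",np.array([.5465,.2554,.041]),(.5,.43,.36,.3,.2)),("pan",np.array([.595,-.0177,.101]),(-.03,-.1,-.2))):
 for yaw in yaws:
  for L in (22,25,27,30,33,36):
    R=rot(yaw,np.radians(L)); T=G-R.apply([0,0,.003])
    for j4 in (0,-.8,.8):
        j,e=ik(T,R,[np.arctan2(G[1],G[0])-.06,.4,2.1,j4,.3,-1.5-j4])
        if e<1e-3: print(nm,yaw,L,j.round(2)); break
E
```

```text
[-0.001   0.1926  0.6471  0.1093  0.4178  0.3491  0.0422] [[0.0, -0.0, -0.0], [0.0, 0.0001, 0.0001], [-0.0, -0.0, -0.0001], [-0.0, -0.0, 0.0]]
pick 0.5 22 [ 0.33  0.49  2.    0.23  0.29 -1.95]
pick 0.5 25 [ 0.32  0.49  2.04  0.39  0.2  -2.11]
pick 0.5 27 [ 0.32  0.49  2.07  0.61  0.14 -2.34]
pick 0.43 22 [ 0.35  0.48  2.    0.11  0.28 -1.75]
pick 0.43 25 [ 0.35  0.49  2.04  0.2   0.18 -1.84]
pick 0.43 27 [ 0.34  0.49  2.07  0.33  0.12 -1.98]
pick 0.36 22 [ 0.37  0.49  2.   -0.01  0.27 -1.55]
pick 0.36 25 [ 0.37  0.49  2.04 -0.02  0.18 -1.54]
pick 0.36 27 [ 0.37  0.49  2.07 -0.04  0.11 -1.52]
pick 0.3 22 [ 0.39  0.49  2.   -0.12  0.28 -1.38]
pick 0.3 25 [ 0.39  0.49  2.04 -0.21  0.18 -1.29]
pick 0.3 27 [ 0.39  0.49  2.07 -0.35  0.12 -1.15]
pick 0.2 22 [ 0.41  0.49  1.99 -0.27  0.3  -1.11]
pick 0.2 25 [ 0.42  0.49  2.03 -0.45  0.22 -0.93]
pick 0.2 27 [ 0.43  0.49  2.06 -0.67  0.17 -0.71]
pick 0.2 30 [ 0.44  0.5   2.1  -1.31  0.12 -0.06]
pan -0.03 22 [-0.12  0.37  1.96  0.08  0.43 -1.73]
pan -0.03 25 [-0.12  0.37  2.    0.12  0.34 -1.77]
pan -0.03 27 [-0.13  0.37  2.03  0.16  0.28 -1.81]
pan -0.03 30 [-0.13  0.37  2.07  0.28  0.18 -1.93]
pan -0.1 22 [-0.1   0.37  1.96  0.    0.42 -1.57]
pan -0.1 25 [-0.1   0.37  2.    0.    0.33 -1.57]
pan -0.1 27 [-0.1   0.37  2.03  0.    0.27 -1.57]
pan -0.1 30 [-0.1   0.37  2.07  0.    0.18 -1.57]
pan -0.2 22 [-0.07  0.38  1.96 -0.11  0.43 -1.35]
pan -0.2 25 [-0.07  0.37  2.   -0.17  0.34 -1.29]
pan -0.2 27 [-0.06  0.37  2.03 -0.22  0.28 -1.24]
pan -0.2 30 [-0.06  0.37  2.07 -0.37  0.2  -1.09]
pan -0.2 33 [-0.05  0.38  2.11 -0.76  0.12 -0.69]
```

Run:
```python
from h import *
p,R0,s=cur()
R=rot(.36,np.radians(26)); z=R.apply([0,0,1])
G=np.array([.5465,.2554,.008+.033]); T=G-.003*z
for h in (.085,.04,.02,0): print(rel(p,R0,T+[0,0,h],R))
```

```text
[-0.0324, 0.142, -0.0397, -0.0108, 0.0004, 0.0039]
[-0.0324, 0.142, -0.0397, 0.0145, 0.0007, 0.0411]
[-0.0324, 0.142, -0.0397, 0.0257, 0.0009, 0.0577]
[-0.0324, 0.142, -0.0397, 0.0369, 0.0011, 0.0742]
```

>>> step_arm --targets '[[[-0.016,0.071,-0.02,-0.006,0,0.002,-1],[-0.032,0.142,-0.04,-0.011,0,0.004,-1],[-0.032,0.142,-0.04,0.002,0,0.022,-1],[-0.032,0.142,-0.04,0.0145,0.001,0.041,-1],[-0.032,0.142,-0.04,0.0257,0.001,0.0577,-1],[-0.032,0.142,-0.04,0.032,0.001,0.067,-1],[-0.032,0.142,-0.04,0.037,0.001,0.074,-1],[-0.032,0.142,-0.04,0.037,0.001,0.074,-1]]]'

```text
t: 5.15
tool_pos: [0.5443, 0.2545, 0.0433]
orientation: [0.221, -0.175, 0.959, 0.04]
contact_force: [-0.6, -0.4, 0.4]
opening: 0.0856
```

Run:
```python
from h import *
from station import imaging
p,R0,s=cur()
R=rot(.36,np.radians(26)); z=R.apply([0,0,1])
G=np.array([.5465,.2554,.008+.033]); T=G-.003*z
plan([(T,R)]); print(p,s["joints"].round(3),s["contact_force"])
a=imaging.read_camera("top")["image"][200:330,110:260]; b=imaging.read_camera("side")["image"][120:250,220:370]
cv2.imwrite("pics/g2.png",cv2.resize(np.hstack([a,b]),(800,347),interpolation=cv2.INTER_CUBIC))
```

```text
[-0.0005, -0.0017, 0.0005, -0.0011, 0.0001, 0.0001] dist 0.001 ang 0.1
[0.54430713 0.25447526 0.04326351] [ 0.37   0.488  2.057 -0.033  0.145 -1.53 ] [-0.57697748 -0.42824447  0.35336936]
```

View pics/g2.png

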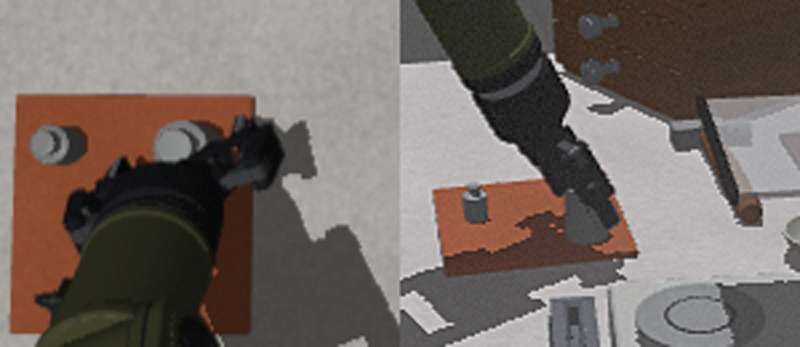

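>>> step_arm --targets '[[[0,0,0,0,0,0,1],[0,0,0,0,0,0,1],[0,0,0,0,0,0,1],[0,0,0,0,0,0,1],[0,0,0,0,0,0,1],[0,0,0,0,0,0,1],[0,0,0,-0.004,0,-0.009,1],[0,0,0,-0.013,0,-0.027,1]]]'

```text
t: 6.05
tool_pos: [0.5421, 0.2537, 0.0722]
orientation: [0.218, -0.175, 0.959, 0.039]
contact_force: [-0.5, -0.2, -5.2]
opening: 0.0384
```

Run:
```python
from fk import *
p,R0,s=cur(); print(p,s["opening"],s["contact_force"],s["joints"].round(2))
R=rot(.36,np.radians(26)); z=R.apply([0,0,1])
# carry: weight centre -> clear height, then to in front of/over pan
Rp=rot(-.1,np.radians(28)); zp=Rp.apply([0,0,1]); off=-.003*zp
C=np.array([.5965,-.0175]); f=np.array([np.cos(.07),-np.sin(.07)])
Gp=np.r_[C-.003*f,.070+.033]
A=np.r_[.535,.20,.155]; B=np.r_[Gp[:2]-.05*f,Gp[2]+.045]
poses=[(np.array([.54,.235,.15]),rot(.3,np.radians(26))),(B+off+[0,0.0,0],Rp),(Gp+[0,0,.02]+off,Rp),(Gp+[0,0,.004]+off,Rp)]
plan(poses)
for q,Q in poses: j,e=ik(q,Q,s["joints"]); print(j.round(2),e)
```

```text
[0.54212975 0.25368138 0.07219021] 0.03838669117509482 [-0.45642286 -0.2129336  -5.20345875] [ 0.37  0.43  2.03 -0.02  0.23 -1.54]
[0.0256, -0.0074, 0.0545, -0.0258, -0.0168, -0.0739] dist 0.08 ang 3.5
[0.1816, -0.0344, 0.3564, 0.0638, -0.2382, -0.0319] dist 0.249 ang 23.0
[0.0, 0.0, 0.0, -0.0324, 0.0015, 0.0455] dist 0.056 ang 0.0
[0.0, 0.0, 0.0, 0.0075, -0.0, 0.0141] dist 0.016 ang 0.0
[ 0.35  0.29  1.97 -0.06  0.43 -1.47] 1.8041124150158794e-14
[-0.1   0.23  2.09  0.01  0.33 -1.58] 8.326672684688674e-16
[-0.1   0.33  2.02  0.    0.3  -1.57] 2.49955160736004e-11
[-0.1   0.36  2.04  0.    0.26 -1.57] 2.6367796834847468e-15
```

```bash
cat >> h.py <<'E'
def rows(wps,ns):  # interpolated rows from the current pose through waypoints
    from scipy.spatial.transform import Slerp
    p0,R0,_=cur(); p,R=p0,R0
    for (q,Q),n in zip(wps,ns):
        S=Slerp([0,1],Ro.concatenate([R,Q]))
        for k in range(1,n+1): print(np.round(rel(p0,R0,p+(q-p)*k/n,S(k/n)),3).tolist())
        p,R=q,Q
E
python3 - <<'E'
from fk import *
Rp=rot(-.1,np.radians(28)); off=-.003*Rp.apply([0,0,1]); C=np.array([.5965,-.0175]); f=np.array([np.cos(.07),-np.sin(.07)])
Gp=np.r_[C-.003*f,.070+.033]; B=np.r_[Gp[:2]-.05*f,Gp[2]+.045]
rows([(np.array([.54,.235,.15]),rot(.3,np.radians(26))),(B+off,Rp)],[2,6])
E
```

```text
[0.013, -0.004, 0.027, -0.013, -0.008, -0.037]
[0.026, -0.007, 0.054, -0.026, -0.017, -0.074]
[0.056, -0.013, 0.114, -0.013, -0.056, -0.08]
[0.086, -0.019, 0.173, -0.0, -0.095, -0.086]
[0.116, -0.024, 0.233, 0.013, -0.134, -0.093]
[0.146, -0.03, 0.292, 0.026, -0.172, -0.099]
[0.177, -0.036, 0.352, 0.038, -0.211, -0.105]
[0.207, -0.041, 0.411, 0.051, -0.25, -0.111]
```

>>> step_arm --targets '[[[0.013,-0.004,0.027,-0.013,-0.008,-0.037,1],[0.026,-0.007,0.054,-0.026,-0.017,-0.074,1],[0.056,-0.013,0.114,-0.013,-0.056,-0.08,1],[0.086,-0.019,0.173,0,-0.095,-0.086,1],[0.116,-0.024,0.233,0.013,-0.134,-0.093,1],[0.146,-0.03,0.292,0.026,-0.172,-0.099,1],[0.177,-0.036,0.352,0.038,-0.211,-0.105,1],[0.207,-0.041,0.411,0.051,-0.25,-0.111,1]]]'

```text
t: 6.85
tool_pos: [0.5404, -0.0146, 0.1499]
orientation: [0.24, 0.05, 0.969, -0.012]
contact_force: [1.5, -0.0, -4.6]
opening: 0.0382
```

Run:
```python
from fk import *
p,R0,s=cur(); print(p,s["opening"],s["contact_force"],s["joints"].round(2))
Rp=rot(-.1,np.radians(28)); off=-.003*Rp.apply([0,0,1]); C=np.array([.5965,-.0175]); f=np.array([np.cos(.07),-np.sin(.07)])
Gp=np.r_[C-.003*f,.070+.033]; B=np.r_[Gp[:2]-.05*f,Gp[2]+.045]
print(B+off); H=Gp+off; H[2]=.1185
rows([(H,Rp)],[5])
```

```text
[ 0.54040452 -0.01459685  0.14988928] 0.03824855079639595 [ 1.4603897  -0.03384463 -4.62696664] [-0.11  0.23  2.09  0.01  0.34 -1.58]
[ 0.54222842 -0.01365242  0.15064884]
[-0.0, -0.001, -0.0, -0.006, 0.0, 0.01]
[-0.0, -0.001, -0.001, -0.012, 0.001, 0.021]
[-0.001, -0.002, -0.001, -0.019, 0.002, 0.031]
[-0.001, -0.003, -0.002, -0.025, 0.002, 0.042]
[-0.001, -0.003, -0.002, -0.031, 0.003, 0.052]
```

>>> step_arm --targets '[[[0,-0.001,0,-0.006,0,0.01,1],[0,-0.001,-0.001,-0.012,0.001,0.021,1],[-0.001,-0.002,-0.001,-0.019,0.002,0.031,1],[-0.001,-0.003,-0.002,-0.025,0.002,0.042,1],[-0.001,-0.003,-0.002,-0.031,0.003,0.052,1],[-0.001,-0.003,-0.002,-0.031,0.003,0.052,1]]]'

```text
t: 7.45
tool_pos: [0.594, -0.0161, 0.1174]
orientation: [0.241, 0.048, 0.969, -0.012]
contact_force: [0.6, -0.3, -5.0]
opening: 0.0385
```

Run:
```python
from fk import *
from station import imaging
p,R0,s=cur(); print(p,s["opening"],s["contact_force"],s["joints"].round(2))
Rp=rot(-.1,np.radians(28)); off=-.003*Rp.apply([0,0,1]); C=np.array([.5965,-.0175]); f=np.array([np.cos(.07),-np.sin(.07)])
Gp=np.r_[C-.003*f,.070+.033]; H=Gp+off; H[2]=.0985; print(H)
rows([(H,Rp)],[8])
a=imaging.read_camera("top")["image"][170:300,250:400]; b=imaging.read_camera("side")["image"][140:270,270:420]
cv2.imwrite("pics/p1.png",cv2.resize(np.hstack([a,b]),(800,347),interpolation=cv2.INTER_CUBIC))
```

```text
[ 0.5939558  -0.01605343  0.11740334] 0.03846225942741505 [ 0.62032886 -0.25003034 -5.00093516] [-0.1   0.34  2.03 -0.    0.28 -1.57]
[ 0.59210597 -0.01714956  0.0985    ]
[0.0, -0.0, 0.0, 0.001, -0.0, 0.002]
[0.0, -0.0, 0.0, 0.003, -0.0, 0.004]
[0.0, -0.0, 0.001, 0.004, -0.0, 0.006]
[0.0, -0.0, 0.001, 0.005, -0.001, 0.008]
[0.0, -0.0, 0.001, 0.006, -0.001, 0.01]
[0.0, -0.0, 0.001, 0.008, -0.001, 0.012]
[0.0, -0.0, 0.001, 0.009, -0.001, 0.014]
[0.0, -0.0, 0.002, 0.01, -0.001, 0.016]
```

View pics/p1.png

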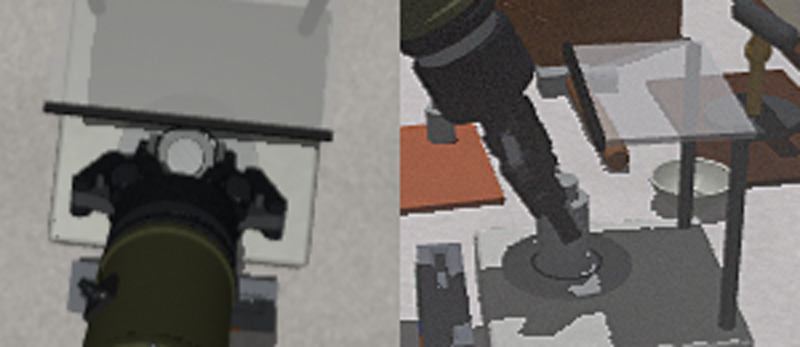

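>>> step_arm --targets '[[[0,0,0,0.0015,0,0.003,1],[0,0,0,0.003,0,0.0055,1],[0,0,0,0.004,0,0.0075,1],[0,0,0,0.005,0,0.0095,1],[0,0,0,0.006,0,0.0115,1],[0,0,0,0.007,0,0.0135,1],[0,0,0,0.008,0,0.015,1],[0,0,0,0.009,0,0.016,1]]]'

```text
t: 8.35
tool_pos: [0.5919, -0.0162, 0.0997]
orientation: [0.241, 0.048, 0.969, -0.012]
contact_force: [-2.3, -0.4, 2.5]
opening: 0.0384
```

Run:
```python
from fk import *
p,R0,s=cur(); print(p,s["opening"],s["contact_force"],s["joints"].round(2))
u=[(185/2.667+250-.5,153/2.667+170-.5)]; print(unproj("top",*u[0],.143))
```

```text
[ 0.59193141 -0.01621905  0.09966275] 0.03837653584162558 [-2.32765479 -0.39485474  2.49844228] [-0.1   0.37  2.05 -0.    0.23 -1.57]
[ 0.59662563 -0.01602267  0.143     ]
```

>>> step_arm --targets '[[[0,0,0,-0.0007,0,-0.0013,1],[0,0,0,-0.0014,0,-0.0026,1],[0,0,0,-0.0014,0,-0.0026,1]]]'

```text
t: 8.65
tool_pos: [0.592, -0.0162, 0.1029]
orientation: [0.241, 0.048, 0.969, -0.012]
contact_force: [-1.9, -0.0, -0.3]
opening: 0.0387
```

>>> step_arm --targets '[[[0,0,0,0,0,0,0.2],[0,0,0,0,0,0,-0.4],[0,0,0,0,0,0,-1],[0,0,0,0,0,0,-1],[0,0,0,0,0,0,-1],[0,0,0,0,0,0,-1]]]'

```text
t: 9.25
tool_pos: [0.5923, -0.0162, 0.1031]
orientation: [0.242, 0.048, 0.969, -0.012]
contact_force: [0.2, -0.2, -0.1]
opening: 0.0853
```

Run:
```python
from h import *
from station import imaging
p,R0,s=cur(); print(p,s["opening"],s["contact_force"])
a=imaging.read_camera("top")["image"][170:300,250:400]; b=imaging.read_camera("side")["image"][140:270,270:420]
cv2.imwrite("pics/p2.png",cv2.resize(np.hstack([a,b]),(800,347),interpolation=cv2.INTER_CUBIC))
```

```text
[ 0.59225635 -0.01623909  0.10305946] 0.08531623574888948 [ 0.17070295 -0.20860076 -0.07716506]
```

>>> step_arm --targets '[[[0,0,0,0,0,-0.012,-1],[0,0,0,0,0,-0.03,-1],[0,0,0,0,0,-0.055,-1],[0,0,0,0,0,-0.09,-1],[0,0,0,0,0,-0.13,-1]]]'

```text
t: 9.85
tool_pos: [0.5299, -0.01, 0.2184]
orientation: [0.241, 0.048, 0.969, -0.012]
contact_force: [0.0, -0.2, 1.2]
opening: 0.085
```

```bash
cat > m2.py <<'E'
from h import *
from station import r, imaging
im={c:imaging.read_camera(c)["image"] for c in("top","side")}
for c in im: cv2.imwrite(f"pics/{c}2.png",im[c])
p0=[.486,-.363]
P=[box(-.003,.003,-.06,.06,.02,.125),box(-.006,.006,-.03,.03,.111,.125)]
def pick(c,n,lo,hi):
    L=[q for q in imaging.trace(c,n) if lo<(q["extent"][0]+q["extent"][2])/2<hi and (c=="side" or 280<(q["extent"][1]+q["extent"][3])/2<310)]; return L[0]["region"] if L else None
R={"top":pick("top","panel",480,530),"side":pick("side","panel",290,325)}; R={c:v for c,v in R.items() if v is not None}
for cs in [list(R)]+[[c] for c in R]: print("panel",cs,fit({c:R[c] for c in cs},P,[.486,-.3635,-.02],z=.01))
for c,(u0,u1,v0,v1) in {"top":(455,550,275,310),"side":(290,325,300,420)}.items():
    h=cv2.cvtColor(im[c],cv2.COLOR_BGR2HSV); m=(h[...,0]<20)&(h[...,0]>5)&(h[...,1]>150); k=np.zeros_like(m); k[v0:v1,u0:u1]=1; m&=k
    ys,xs=np.nonzero(m); print(c,m.sum(),xs.min(),xs.max(),ys.min(),ys.max())
s=r.state(); print(s["t"],s["tool_pos"],s["joints"].round(2))
a=im["top"][200:320,250:560]; b=im["side"][150:430,250:450]
a=cv2.resize(a,(800,310),interpolation=cv2.INTER_CUBIC)
c1=cv2.resize(im["side"][150:300,260:460],(386,289),interpolation=cv2.INTER_CUBIC); c2=cv2.resize(im["side"][300:420,260:420],(386,289),interpolation=cv2.INTER_CUBIC)
cv2.imwrite("pics/v2.png",np.vstack([a,np.hstack([c1,np.zeros((289,28,3),np.uint8),c2])]))
E
python3 m2.py
```

```text
panel ['top', 'side'] (array([ 0.48622097, -0.36328964, -0.02930697]), np.float64(0.37320368687186434))
panel ['top'] (array([ 0.48667075, -0.36331276, -0.03086794]), np.float64(0.1961932650073206))
panel ['side'] (array([ 0.48506122, -0.36632115, -0.02962151]), np.float64(0.13338477366255141))
top 1735 455 535 280 306
side 224 300 313 318 346
10.05 [ 0.53135658 -0.01014026  0.21965388] [-0.1   0.1   2.01 -0.    0.54 -1.57]
```

View pics/v2.png

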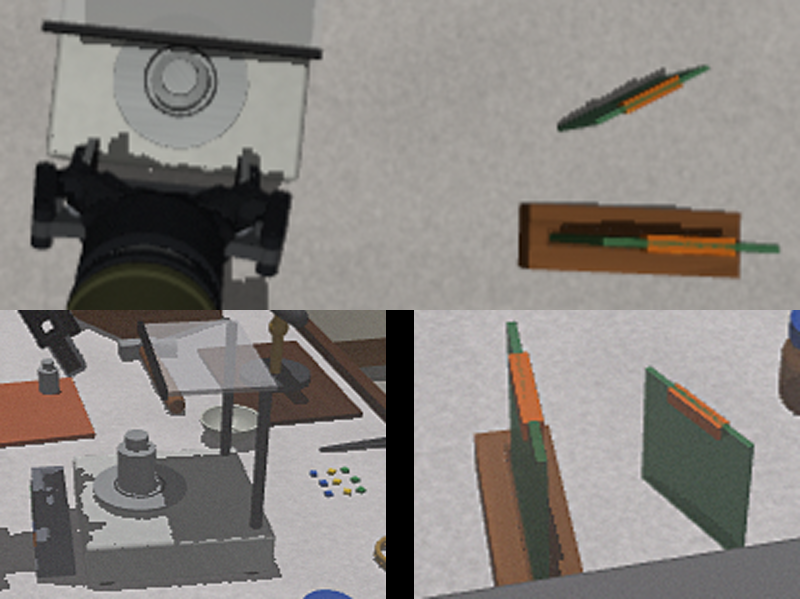

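```bash
cat >> h.py <<'E'
def down(a):  # tool straight down, jaws (tool y) along yaw a
    c,s=np.cos(a),np.sin(a); return Ro.from_matrix(np.c_[[-s*-1*-1*-1*-1,c,0],[c,s,0],[0,0,-1]])
E
python3 - <<'E'
from fk import *
print(down(.3).as_matrix().round(3).tolist(), np.linalg.det(down(.3).as_matrix()))
o=lambda u,v:(250+u/2.581-.5,200+v/2.581-.5)
print("weight now",unproj("top",*o(180,78),.124))
L,Rr=unproj("top",*o(603,241),.135),unproj("top",*o(780,249),.135); print("panel top",L,Rr,(L+Rr)/2,np.linalg.norm(L-Rr),np.arctan2(Rr[0]-L[0],-(Rr[1]-L[1])))
k=lambda u,v:(262+u/3.6-.5,190+v/3.6-.5)
q=[unproj("top",*k(*c),.05) for c in((49,349),(328,376),(332,303),(53,280))]; q=np.array(q); print("sill",q.round(4).tolist())
m=(q[0]+q[1])/2; d=q[0]-q[1]; a=np.arctan2(-d[0],d[1]); print("front mid",m,np.linalg.norm(d),"yaw",a,"slot from front",m[:2]+.018*np.array([np.cos(a),np.sin(a)]))
p,R0,s=cur()
for x,y,z,a in ((.486,-.363,.131,-.028),(.502,-.010,.151,-.076),(.486,-.363,.23,-.028)):
    for j6 in (0,-1): 
        j,e=ik(np.array([x,y,z]),down(a),[np.arctan2(y,x)-.07,.4,1.6,0,1.2,j6]); print(j.round(2),e)
rows([(np.array([.486,-.363,.25]),down(-.028))],[12])
E
```

```text
[[-0.296, 0.955, 0.0], [0.955, 0.296, 0.0], [0.0, 0.0, -1.0]] 1.0000000000000002
weight now [ 0.5935779  -0.01672944  0.124     ]
panel top [ 0.48769337 -0.30457738  0.135     ] [ 0.48472238 -0.42402393  0.135     ] [ 0.48620787 -0.36430066  0.135     ] 0.1194834886228583 -0.024867876404824445
sill [[0.49, 0.066, 0.05], [0.4786, -0.0831, 0.05], [0.5175, -0.0846, 0.05], [0.5268, 0.0648, 0.05]]
front mid [ 0.48431883 -0.0085477   0.05      ] 0.1494601167543216 yaw -0.07596842744437506 slot from front [ 0.50226691 -0.00991382]
[-0.71  0.46  1.6  -0.    1.08 -0.68] 1.1017797785228822e-10
[-0.71  0.46  1.6  -0.    1.08 -0.68] 1.765321074993914e-14
[-0.1   0.31  1.8  -0.    1.03 -0.03] 2.6258249710201652e-15
[-0.1   0.31  1.8  -0.    1.03 -0.03] 4.5508634039071404e-11
[-0.71  0.37  1.47 -0.    1.3  -0.68] 1.3620290366988507e-10
[-0.71  0.37  1.47 -0.    1.3  -0.68] 1.0685896612017132e-13
[0.031, 0.033, 0.122, -0.0, -0.03, -0.003]
[0.061, 0.066, 0.244, -0.001, -0.059, -0.005]
[0.092, 0.099, 0.367, -0.001, -0.089, -0.008]
[0.123, 0.132, 0.489, -0.002, -0.118, -0.01]
[0.154, 0.165, 0.611, -0.002, -0.148, -0.013]
[0.184, 0.198, 0.734, -0.003, -0.178, -0.016]
[0.215, 0.231, 0.856, -0.003, -0.207, -0.018]
[0.246, 0.264, 0.978, -0.004, -0.237, -0.021]
[0.276, 0.297, 1.1, -0.004, -0.267, -0.024]
[0.307, 0.33, 1.223, -0.004, -0.296, -0.026]
[0.338, 0.363, 1.345, -0.005, -0.326, -0.029]
[0.368, 0.396, 1.467, -0.005, -0.356, -0.032]
```

>>> step_arm --targets '[[[0.031,0.033,0.122,0,-0.03,-0.003,-1],[0.061,0.066,0.244,-0.001,-0.059,-0.005,-1],[0.092,0.099,0.367,-0.001,-0.089,-0.008,-1],[0.123,0.132,0.489,-0.002,-0.118,-0.01,-1],[0.154,0.165,0.611,-0.002,-0.148,-0.013,-1],[0.184,0.198,0.734,-0.003,-0.178,-0.016,-1],[0.215,0.231,0.856,-0.003,-0.207,-0.018,-1],[0.246,0.264,0.978,-0.004,-0.237,-0.021,-1]]]'

```text
t: 10.85
tool_pos: [0.5009, -0.2461, 0.2383]
orientation: [0.086, 0.526, 0.846, -0.005]
contact_force: [-0.7, 0.6, -0.5]
opening: 0.0852
```

Run:
```python
from h import *
p,R,s=cur(); print(p,s["joints"].round(2))
rows([(np.array([.4863,-.3640,.22]),down(-.025))],[5])
```

```text
[ 0.50088777 -0.24608407  0.23826181] [-0.52  0.22  1.69 -0.02  1.06 -0.97]
[0.024, 0.026, 0.096, -0.019, -0.013, 0.006]
[0.047, 0.052, 0.192, -0.038, -0.027, 0.011]
[0.071, 0.077, 0.289, -0.058, -0.04, 0.016]
[0.095, 0.103, 0.385, -0.077, -0.054, 0.022]
[0.119, 0.129, 0.481, -0.096, -0.067, 0.028]
```

>>> step_arm --targets '[[[0.024,0.026,0.096,-0.019,-0.013,0.006,-1],[0.047,0.052,0.192,-0.038,-0.027,0.011,-1],[0.071,0.077,0.289,-0.058,-0.04,0.016,-1],[0.095,0.103,0.385,-0.077,-0.054,0.022,-1],[0.119,0.129,0.481,-0.096,-0.067,0.028,-1],[0.119,0.129,0.481,-0.096,-0.067,0.028,-1],[0.119,0.129,0.481,-0.096,-0.067,0.028,-1]]]'

```text
t: 11.55
tool_pos: [0.486, -0.3643, 0.2174]
orientation: [-0.002, 0.716, 0.698, -0.0]
contact_force: [-0.0, 0.5, 0.1]
opening: 0.0857
```

Run:
```python
from h import *
p,R,s=cur(); print(p,s["joints"].round(2))
rows([(np.array([.4863,-.3640,.131]),down(-.025))],[6])
```

```text
[ 0.48604971 -0.36429993  0.21735496] [-0.71  0.38  1.48  0.    1.28 -0.69]
[-0.0, -0.0, -0.0, 0.0, 0.0, 0.014]
[-0.001, -0.001, -0.0, 0.0, 0.0, 0.029]
[-0.002, -0.001, -0.0, 0.0, 0.0, 0.043]
[-0.002, -0.002, -0.0, 0.0, 0.0, 0.058]
[-0.002, -0.002, -0.0, 0.0, 0.0, 0.072]
[-0.003, -0.003, -0.0, 0.0, 0.0, 0.086]
```

>>> step_arm --targets '[[[-0.001,-0.001,0,0,0,0.02,-1],[-0.002,-0.002,0,0,0,0.042,-1],[-0.003,-0.003,0,0,0,0.064,-1],[-0.003,-0.003,0,0,0,0.08,-1],[-0.003,-0.003,0,0,0,0.087,-1],[-0.003,-0.003,0,0,0,0.087,-1]]]'

```text
t: 12.15
tool_pos: [0.4851, -0.3624, 0.1292]
orientation: [-0.001, 0.715, 0.699, -0.0]
contact_force: [-0.3, 0.2, 0.4]
opening: 0.0857
```

>>> step_arm --targets '[[[0,0,0,0,0,0,1],[0,0,0,0,0,0,1],[0,0,0,0,0,0,1],[0,0,0,0,0,0,1],[0,0,0,0,0,0,1],[0,0,0,0,0,0,1],[0,0,0,0,0,0,1],[0,0,0,0,0,0,1]]]'

```text
t: 12.95
tool_pos: [0.4855, -0.3628, 0.1298]
orientation: [-0.001, 0.715, 0.699, -0.0]
contact_force: [0.0, 0.2, 5.3]
opening: 0.0107
```

```bash
cat > v.py <<'E'
import sys
from h import *
from station import imaging
name,tu,tv,su,sv=sys.argv[1],*map(int,sys.argv[2:6])
p,R,s=cur(); print(s["t"],p,R.as_matrix().round(4).tolist(),s["opening"],s["contact_force"],s["moment"])
a=imaging.read_camera("top")["image"]; b=imaging.read_camera("side")["image"]
cv2.imwrite(f"pics/{name}_t.png",a); cv2.imwrite(f"pics/{name}_s.png",b)
cv2.imwrite(f"pics/{name}.png",cv2.resize(np.hstack([a[tv:tv+120,tu:tu+120],b[sv:sv+120,su:su+120]]),(800,400),interpolation=cv2.INTER_CUBIC))
E
python3 v.py k1 440 230 250 290
```

```text
12.95 [ 0.48553915 -0.36282238  0.12975038] [[0.0237, 0.9997, -0.0012], [0.9997, -0.0237, 0.001], [0.001, -0.0012, -1.0]] 0.01069746463531534 [0.01842607 0.24636413 5.27177783] [ 0.05935679 -0.01423501  0.01493138]
```

View pics/k1.png

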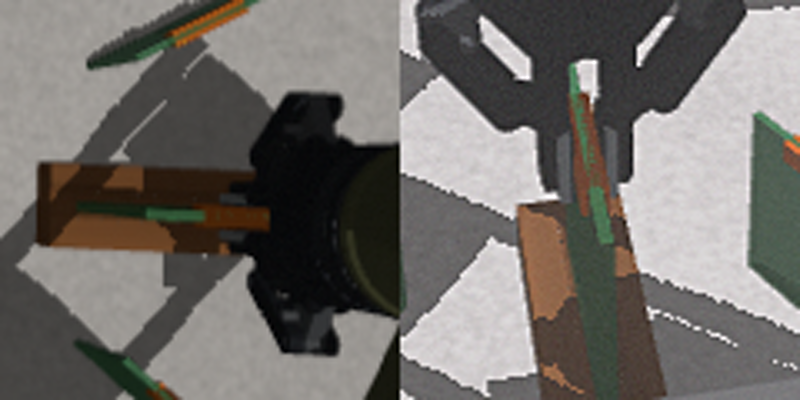

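Run:
```python
from h import *
p,R,s=cur()
rows([(p+[0,0,.10],R),(np.array([.500,-.12,.23]),down(-.055))],[3,5])
```

```text
[0.0, 0.0, 0.0, 0.0, -0.0, -0.033]
[0.0, 0.0, 0.0, 0.0, -0.0, -0.067]
[0.0, 0.0, 0.0, 0.0, -0.0, -0.1]
[-0.0, -0.0, 0.006, 0.049, 0.002, -0.1]
[-0.0, -0.0, 0.012, 0.097, 0.003, -0.1]
[-0.001, -0.0, 0.019, 0.146, 0.005, -0.1]
[-0.001, -0.001, 0.025, 0.195, 0.007, -0.1]
[-0.001, -0.001, 0.031, 0.243, 0.008, -0.1]
```

>>> step_arm --targets '[[[0,0,0,0,0,-0.025,1],[0,0,0,0,0,-0.06,1],[0,0,0,0,0,-0.1,1],[0,0,0.003,0.025,0.001,-0.1,1],[0,0,0.009,0.065,0.002,-0.1,1],[0,0,0.014,0.11,0.004,-0.1,1],[-0.001,0,0.02,0.155,0.005,-0.1,1],[-0.001,-0.001,0.025,0.2,0.007,-0.1,1]]]'

```text
t: 13.85
tool_pos: [0.4963, -0.1613, 0.229]
orientation: [-0.001, 0.725, 0.689, -0.001]
contact_force: [1.2, 0.5, -1.3]
opening: 0.0109
```

Run:
```python
from h import *
p,R,s=cur(); print(p,s["opening"],s["contact_force"],s["moment"])
D=down(-.076); T=np.array([.502,-.0085,0])
rows([(T+[0,0,.225],D),(T+[0,0,.178],D)],[5,3])
```

```text
[ 0.49627622 -0.16131367  0.22897751] 0.01092678050107175 [ 1.19140348  0.52236836 -1.27716637] [ 0.00875439 -0.04818131 -0.00497809]
[-0.0, -0.0, 0.005, 0.031, -0.0, 0.001]
[-0.001, -0.0, 0.01, 0.061, -0.001, 0.002]
[-0.001, -0.0, 0.016, 0.092, -0.001, 0.002]
[-0.002, -0.001, 0.021, 0.122, -0.002, 0.003]
[-0.002, -0.001, 0.026, 0.153, -0.002, 0.004]
[-0.002, -0.001, 0.026, 0.153, -0.002, 0.02]
[-0.002, -0.001, 0.026, 0.153, -0.002, 0.035]
[-0.002, -0.001, 0.026, 0.153, -0.002, 0.051]
```

>>> step_arm --targets '[[[0,0,0.005,0.031,0,0.001,1],[-0.001,0,0.01,0.061,-0.001,0.002,1],[-0.001,0,0.016,0.092,-0.001,0.002,1],[-0.002,-0.001,0.021,0.122,-0.002,0.003,1],[-0.002,-0.001,0.026,0.143,-0.002,0.004,1],[-0.002,-0.001,0.026,0.153,-0.002,0.02,1],[-0.002,-0.001,0.026,0.153,-0.002,0.04,1],[-0.002,-0.001,0.026,0.153,-0.002,0.051,1]]]'

```text
t: 14.65
tool_pos: [0.5001, -0.0077, 0.1761]
orientation: [-0.002, 0.733, 0.68, -0.002]
contact_force: [-0.4, -0.6, -1.0]
opening: 0.0108
```

>>> step_arm --targets '[[[0,0,0,0,0,0,1],[0,0,0,0,0,0,1]]]'

```text
t: 14.85
tool_pos: [0.4995, -0.0079, 0.1755]
orientation: [-0.002, 0.733, 0.68, -0.002]
contact_force: [0.1, 0.1, -1.0]
opening: 0.0109
```

```bash
python3 v.py k2 255 200 250 190; python3 -c "
from h import *
a=cv2.imread('pics/k2_t.png')[225:305,265:375];b=cv2.imread('pics/k2_s.png')[190:300,260:350]
f=lambda i:cv2.resize(i,(400,int(400*i.shape[0]/i.shape[1])),interpolation=cv2.INTER_CUBIC)
a,b=f(a),f(b);cv2.imwrite('pics/k2.png',np.hstack([cv2.copyMakeBorder(a,0,b.shape[0]-a.shape[0],0,0,0),b]))"
```

```text
14.85 [ 0.49946969 -0.00788192  0.17554476] [[0.075, 0.9972, -0.0063], [0.9972, -0.075, 0.0002], [-0.0002, -0.0063, -1.0]] 0.010855615486723749 [ 0.12132632  0.07480088 -1.02586638] [ 0.01470773  0.05855182 -0.03399447]
```

View pics/k2.png

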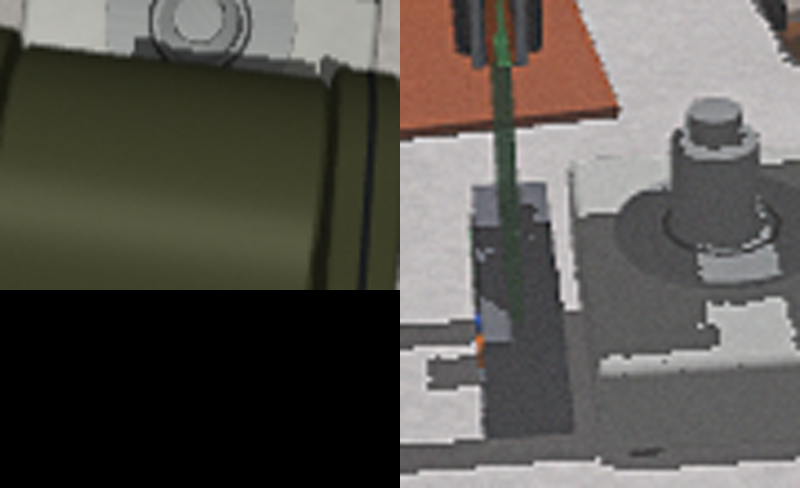

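Run:
```python
from h import *
p,R,s=cur(); print(p,R.as_matrix()[:,2])
for ty in (-.0012,):
    c=p+R.apply([[-.06+ty,-.003,.1198],[-.06+ty,.003,.1198]]); print("panel near corners",c.round(4).tolist(),proj("side",c).round(1).tolist())
B=place(box(-.113,-.077,-.075,.075,.05,.05)[[0,2,4,6]],.597,-.0173,-.076); print("sill top corners L R",proj("side",B).round(1).tolist())
D=down(-.076); T=np.array([.502,-.0085,.1755])
rows([(T,D),(T-[0,0,.007],D)],[2,2]); rows([(T-[0,0,.0255],D)],[1])
g=cv2.imread("pics/side0.png").max(2)
for v in (240,250,262): print(v,g[v,272:306].tolist())
```

```text
[ 0.5005498  -0.00808755  0.17657463] [-3.44547963e-03 -4.63320228e-05 -9.99994063e-01]
panel near corners [[0.4925, -0.0689, 0.0568], [0.4985, -0.0693, 0.0568]] [[284.8, 262.5], [287.9, 262.3]]
sill top corners L R [[278.7, 270.4], [275.7, 231.8], [297.5, 269.0], [292.3, 230.7]]
[-0.002, 0.0, 0.0, -0.0, 0.001, 0.0]
[-0.003, 0.0, 0.001, -0.0, 0.002, 0.001]
[-0.003, 0.0, 0.001, -0.0, 0.002, 0.005]
[-0.003, 0.0, 0.001, -0.0, 0.002, 0.008]
[-0.003, 0.0, 0.001, -0.0, 0.002, 0.027]
240 [183, 185, 192, 161, 82, 108, 112, 116, 119, 113, 97, 76, 71, 63, 62, 88, 105, 114, 116, 113, 109, 101, 179, 184, 187, 190, 123, 82, 151, 163, 170, 170, 172, 175]
250 [177, 176, 183, 204, 94, 85, 112, 114, 119, 119, 109, 93, 58, 113, 115, 109, 94, 111, 115, 114, 112, 116, 111, 157, 183, 187, 194, 148, 86, 74, 150, 171, 174, 172]
262 [186, 183, 181, 187, 178, 153, 104, 112, 116, 121, 120, 116, 103, 64, 115, 116, 124, 82, 102, 112, 116, 117, 116, 115, 101, 181, 187, 184, 194, 104, 79, 138, 156, 168]
```

Run:
```python
from h import *
b=cv2.imread("pics/k2_s.png").astype(int)
for v in (215,225,235,245,250,255,258,260,262,264):
    q=b[v,276:300]; m=(q[:,1]-np.maximum(q[:,0],q[:,2]))
    print(v,[276+i for i in range(24) if m[i]>6], m.tolist())
p,R,s=cur()
for z in (.03,.06,.09,.1198):
    c=p+R.apply([[y,x,z] for y in (-.0612,.0588) for x in(-.003,.003)]); print(z,proj("side",c).round(1).tolist())
```

```text
215 [282, 284] [-62, -63, -65, -68, -56, -4, 10, 5, 8, -24, -66, -69, -67, -63, -66, -58, -59, -51, -51, -45, -36, -32, -26, -16]
225 [281, 282, 283, 284, 285] [-7, -3, -4, -5, -4, 7, 8, 11, 12, 11, -6, -7, -3, -6, -3, -3, -2, -6, -5, -6, -3, -6, -4, -3]
235 [283, 284, 285] [-6, -6, -4, -9, -8, -7, 5, 9, 8, 9, 6, -6, -10, -8, -5, -5, -7, -3, -2, -5, -5, -6, -3, -2]
245 [284, 286] [-1, -5, -5, 1, -5, -3, -2, 5, 8, 4, 12, -3, -4, 1, -2, -3, -3, -3, -3, -4, -4, -6, -5, -4]
250 [276, 284, 285, 286] [9, 0, -4, -2, -4, -2, -4, 2, 11, 9, 9, 3, -2, -3, -4, 0, -3, -2, -4, -2, -4, -6, -4, -3]
255 [285, 286] [2, -2, -3, -2, -2, -4, -2, -4, 5, 10, 8, 3, -1, -4, -1, -4, -3, 0, -2, -2, -3, -4, -6, -6]
258 [286, 287] [1, 0, -8, -10, -10, -6, -4, -5, 4, 6, 11, 7, -4, -1, -3, -1, -4, -2, -1, 0, -1, -3, -3, -5]
260 [285, 286] [-10, -24, -10, -6, -7, -7, -5, -8, 1, 10, 10, 6, 0, -2, -4, -2, 0, -4, -1, -1, -2, -1, 0, -3]
262 [286] [-13, -82, -17, -5, -7, -7, -10, -6, -7, 2, 7, 4, -1, -5, -4, -3, -3, -1, -2, -1, -4, -1, -2, -4]
264 [] [-4, -20, -15, -10, -9, -6, -13, -10, -6, -1, -4, 0, -2, -2, 0, -4, 1, -6, -1, -7, -5, -2, -1, -3]
0.03 [[282.9, 221.5], [286.1, 221.3], [279.9, 193.8], [282.8, 193.6]]
0.06 [[283.5, 235.6], [286.8, 235.4], [280.5, 206.9], [283.4, 206.7]]
0.09 [[284.2, 249.3], [287.3, 249.1], [281.1, 219.6], [284.0, 219.5]]
0.1198 [[284.8, 262.5], [287.9, 262.3], [281.7, 231.9], [284.5, 231.8]]
```

>>> step_arm --targets '[[[-0.003,0,0,0,0.002,0,1],[-0.003,0,0,0,0.002,0,1],[-0.003,0,0,0,0.002,0.003,1],[-0.003,0,0,0,0.002,0.006,1],[-0.003,0,0,0,0.002,0.009,1],[-0.003,0,0,0,0.002,0.011,1],[-0.003,0,0,0,0.002,0.013,1],[-0.003,0,0,0,0.002,0.013,1]]]'

```text
t: 15.75
tool_pos: [0.5022, -0.0082, 0.1632]
orientation: [-0.0, 0.733, 0.68, -0.001]
contact_force: [-0.6, -0.5, -0.8]
opening: 0.0111
```

Run:
```python
from h import *
from station import imaging
p,R,s=cur(); print(p,R.as_matrix()[:,2].round(4),R.as_matrix()[:,1].round(4),s["contact_force"],s["moment"],s["opening"])
b=imaging.read_camera("side")["image"].astype(int); cv2.imwrite("pics/k3_s.png",b)
for v in (235,245,255,260,264,268,270,272):
    q=b[v,276:300]; m=(q[:,1]-np.maximum(q[:,0],q[:,2])); print(v,m.tolist())
c=p+R.apply([[y,x,.1198] for y in (-.0612,.0588) for x in(-.003,.003)]); print(c.round(4).tolist(),proj("side",c).round(1).tolist())
```

```text
[ 0.50223205 -0.00819858  0.16315158] [-1.3e-03 -2.0e-04 -1.0e+00] [ 0.9972 -0.0752 -0.0013] [-0.59595899 -0.49918766 -0.75795247] [0.06801643 0.00272192 0.02487634] 0.011140668919581794
235 [-6, -6, -7, -5, -11, -3, -7, 5, 10, 10, 13, 8, -5, -6, -8, -5, -9, -3, -2, -3, -8, -3, -3, -2]
245 [3, -3, -3, -3, 0, 0, -4, -8, 10, 9, 8, 6, -1, -2, -5, 0, -1, -2, -3, -5, -3, -4, -5, -3]
255 [2, -2, -2, 0, -4, -2, -3, -5, -3, 5, 9, 13, 9, -3, -8, -1, -4, -2, -2, 0, -2, -4, -7, -6]
260 [-20, -26, -9, -7, -4, -7, -10, -6, -1, 3, 13, 2, 8, -3, -2, -5, -3, -2, -1, -5, -3, -1, -3, -1]
264 [0, -24, -17, -8, -9, -7, -4, -13, -7, -5, 8, 9, 10, 2, -3, -5, -3, -1, -5, 0, -2, -2, -1, -2]
268 [-3, -52, -39, 0, -3, -7, -1, -4, 1, -6, -5, -6, -3, -5, 1, -6, -2, -1, -1, -3, -3, -3, -2, -4]
270 [-2, -28, -20, -5, -4, -3, -4, -3, -4, -3, -2, -4, -3, -4, -2, -4, -4, -4, -1, -1, -4, -4, -6, -3]
272 [-3, -17, -31, -7, -2, -4, -1, -2, -4, -3, 1, -3, -2, 0, -2, -3, -2, -3, -3, -6, -4, -4, -2, -1]
[[0.4945, -0.069, 0.0434], [0.5005, -0.0695, 0.0434], [0.5035, 0.0506, 0.0433], [0.5095, 0.0502, 0.0433]] [[286.1, 268.2], [289.2, 268.0], [282.9, 237.3], [285.7, 237.1]][ WARN:0@1.753] global loadsave.cpp:1063 imwrite_ Unsupported depth image for selected encoder is fallbacked to CV_8U.
```

>>> step_arm --targets '[[[0,0,0,0,0,0.003,1],[0,0,0,0,0,0.006,1],[0,0,0,0,0,0.008,1],[0,0,0,0,0,0.01,1],[0,0,0,0,0,0.012,1],[0,0,0,0,0,0.013,1],[0,0,0,0,0,0.014,1],[0,0,0,0,0,0.014,1]]]'

```text
t: 16.6
tool_pos: [0.5026, -0.0084, 0.1497]
orientation: [0.0, 0.733, 0.68, -0.0]
contact_force: [0.0, -1.0, 1.9]
opening: 0.0105
```

Run:
```python
from h import *
p,R,s=cur(); print(p,R.as_matrix()[:,2].round(4),s["contact_force"],s["moment"],s["opening"])
```

```text
[ 0.50262778 -0.00836961  0.14973977] [-3.e-04 -5.e-04 -1.e+00] [ 0.02099038 -1.03151193  1.92452227] [-0.07820066  0.13696602  0.0565305 ] 0.010490453982783709
```

>>> step_arm --targets '[[[0,0,0,0,0,0.001,1],[0,0,0,0,0,0.001,1]]]'

```text
t: 16.8
tool_pos: [0.5031, -0.0084, 0.1497]
orientation: [0.001, 0.733, 0.68, 0.0]
contact_force: [-2.3, -0.4, 5.8]
opening: 0.0112
```

>>> step_arm --targets '[[[0,0,0,0,0,0,0.6],[0,0,0,0,0,0,0.2],[0,0,0,0,0,0,-0.4],[0,0,0,0,0,0,-1],[0,0,0,0,0,0,-1],[0,0,0,0,0,0,-1]]]'

```text
t: 17.4
tool_pos: [0.503, -0.0084, 0.1496]
orientation: [0.0, 0.733, 0.68, 0.0]
contact_force: [0.0, -1.0, 0.5]
opening: 0.0848
```

>>> step_arm --targets '[[[0,0,0,0,0,-0.01,-1],[0,0,0,0,0,-0.03,-1],[0,0,0,0,0,-0.06,-1],[0,0,0,0,0,-0.1,-1],[0,0,0,0,-0.03,-0.13,-1],[0,0,0,0.04,-0.045,-0.13,-1],[0,0,0,0.09,-0.06,-0.13,-1],[0,0,0,0.14,-0.06,-0.13,-1]]]'

```text
t: 18.2
tool_pos: [0.4516, 0.1343, 0.281]
orientation: [0.001, 0.734, 0.679, 0.0]
contact_force: [0.6, -0.3, -0.6]
opening: 0.0852
```

>>> step_arm --targets '[[[0,0,0,0.045,0,0,-1],[0,0,0,0.09,0,0,-1],[0,0,0,0.13,0,0,-1],[0,0,0,0.15,0,0,-1],[0,0,0,0.15,0,0,-1]]]'

```text
t: 18.7
tool_pos: [0.4634, 0.2868, 0.2814]
orientation: [0.001, 0.733, 0.681, 0.001]
contact_force: [-0.4, -0.4, -0.6]
opening: 0.0854
```

```bash
python3 v.py k4 260 190 260 170
python3 - <<'E'
from h import *
from station import imaging
import cv2
a=cv2.imread("pics/k4_t.png")[150:310,240:400]; b=cv2.imread("pics/k4_s.png")[150:310,260:420]
cv2.imwrite("pics/k4.png",cv2.resize(np.hstack([a,b]),(800,400),interpolation=cv2.INTER_CUBIC))
P=[box(-.003,.003,-.06,.06,.02,.125),box(-.006,.006,-.03,.03,.111,.125)]
M={c:mask(c,[place(q,.5023,-.0099,-.076,.03) for q in P],1) for c in ("top","side")}
for c in M:
    for q in imaging.trace(c,"panel"):
        e=q["extent"]; 
        if (M[c]&q["region"]).any(): print(c,q["conf"],np.round(e).tolist(),"IoU",(M[c]&q["region"]).sum()/(M[c]|q["region"]).sum(), [np.nonzero(M[c])[k].min() for k in(1,0)],[np.nonzero(M[c])[k].max() for k in(1,0)], fit({c:q["region"]},P,[.5023,-.0099,-.076],z=.03))
    for q in imaging.trace(c,"weight_large")[:2]: print(c,"w",q["conf"],np.round(q["extent"]).tolist())
E
```

```text
18.7 [0.46339646 0.28675282 0.28142345] [[0.0738, 0.9973, 0.0027], [0.9973, -0.0738, 0.0009], [0.0011, 0.0026, -1.0]] 0.08537507354095533 [-0.35580398 -0.3650586  -0.59044862] [-0.01062011  0.01173762 -0.02812137]
top 0.84 [282.0, 275.0, 346.0, 284.0] IoU 0.5800865800865801 [np.int64(279), np.int64(276)] [np.int64(349), np.int64(286)] (array([ 0.50442974, -0.00825175, -0.07990892]), np.float64(0.2911231307667833))
top w 0.67 [308.0, 217.0, 334.0, 245.0]
side 0.61 [280.0, 188.0, 288.0, 267.0] IoU 0.7697516930022573 [np.int64(280), np.int64(190)] [np.int64(289), np.int64(265)] (array([ 0.50229821, -0.00990791, -0.08062095]), np.float64(0.140433860707878))
side w 0.94 [322.0, 212.0, 342.0, 246.0]
```

View pics/k4.png

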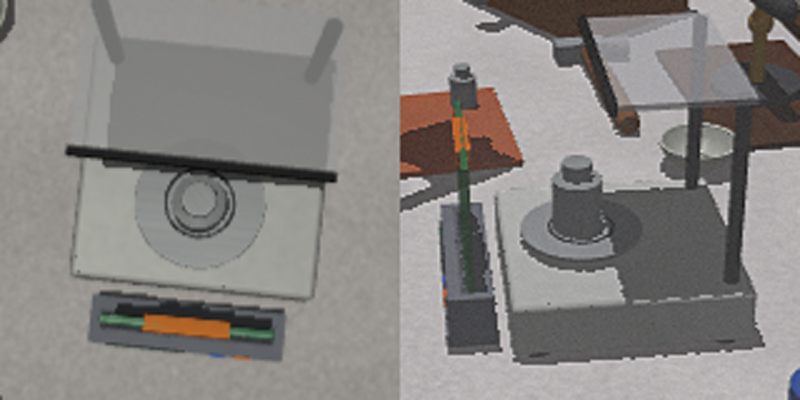

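```bash
python3 -c "
from station import r
s=r.state(); print(s['t'],s['joint_vel'].round(3),s['contact_force'].round(2)); print(r.close_job())"
```

```text
19.0 [-0.002  0.001 -0.004  0.003 -0.005  0.001] [ 0.41 -1.73 -0.17]
the job is handed in; nothing more can be done
None
```

The large check weight is standing upright inside the pan's circle, and the green panel is fully home and upright in the balance's front slot. I handed the job in at 19.0 s with the gripper clear of everything.

- **Weight:** I set it down with the tool leaned 28°. During lowering the force reading implied about 9.4 mm of pan travel, under the 11 mm limit. I raised it about 3 mm before letting go. The last picture shows it roughly centred in the circle. I saw no sign of touching the canopy.
- **Panel:** It met the slot floor with the gripper at 149.7 mm, where 149.8 mm was expected for fully home. An extra push raised the force to about 6 N with no further travel. In the side picture the network's outline spans rows 188–267, against 190–265 expected.
- **Checks that disagreed:**
  - The top-camera fit of the final panel was loose, overlapping the expected outline by only 0.58 and sitting about 2 mm off the slot's measured centre. I relied on the side view and the contact height instead.
  - On my first try at the weight I used too much lean and a joint stopped at its limit. I lifted off and re-approached with less lean, without touching anything.

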